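Load the setting tray and hold it level

ROBOT

A 7-joint arm with a two-finger parallel gripper is mounted at the origin on a cart in front of the work surface, level with it; the furniture and walls round the work are solid. World frame = base frame: x ahead of the robot, y to its left, z up, the work surface at z = 0. Lengths are in mm, angles in rad, forces in N, time in s.
With the tool pointing down it reaches from about 400 to 875 mm from the base axis. Payload 4.4 kg.
Tool frame: the origin (TCP) lies midway between the tips of the shut fingers; the grasp point (between the pads) lies ctrl.grip_depth behind it (ctrl.grip_depth is the distance from the TCP to the grasp point, in mm); z points along the fingers, y is the line along which they close (so a half turn about z gives the same grasp; the last joint's range is limited). The gripper opens to 85 mm and grips with 20 to 120 N. Pads are 22 mm wide; open, the fingers measure 114 mm over their backs; the gripper's body (76 mm by 85 mm) begins 54 mm behind the grasp point. The pads swing forward as they close: fully open they stand 13 mm farther back than shut.
Start: joints at [1.26, 0.628, 0.038, 1.517, -0.027, 0.996, -0.02], TCP at [157.563, -630.628, 231.313] pointing down, gripper open.
Joint ranges: [-3.06, 3.06], [-0.37, 2.12], [-1.25, 1.32], [0.18, 2.47], [-1.1, 4.24], [0.23, 1.98], [-2.94, 2.94]. Speed limits (rad/s): [2.57, 2.57, 3.14, 3.14, 3.14, 3.14, 3.14].

INTERFACE

Orientations are given as [roll, pitch, yaw] about the fixed x, y, z axes, in that order (R = Rz(yaw) Ry(pitch) Rx(roll)).
In Python, from cell import ctrl gives the robot as it stands.
- The arm moves only by the tool carry_out, never from a script. Its argument "deltas" is one flat list of numbers, 7 for each row, row after row: the turn, a rotation vector about the tool's x, y, z in degrees, then the shift along the tool's x, y, z in m, then the closure, from -1 (fully open) to 1 (shut). In form: [wx, wy, wz, dx, dy, dz, claw, wx, wy, wz, dx, dy, dz, claw, ...]. A call has 1 to 12 rows; each row shifts and turns the commanded pose from where the row before left it, along the tool's axes as they then stand; what a row does not reach is not made up. A row lasts 1/8 s, in which the tool goes at most 62.5 mm and 10.7 degrees, less where a joint would pass 70% of its speed; a pose out of reach is approached as far as the arm can. A call with a gripper value outside its range is refused whole. The fingers move at their own pace and stop on an object; the grip force is fixed at half the most. Time passes only in rows, so rows that do not move let the fingers close. It gives the time, the measured TCP pose, the force, the opening and the grip force at its end, in the units of the state.
- ctrl.read_state(): the state, without advancing time (a new reading comes with each control period).
- ctrl.get_image(name): name is "side" or "top" or "wrist"; returns the picture (420x560x3 uint8, red, green, blue); there is no depth.
- ctrl.calibration(name): a dict with "mtx" (3x3 intrinsics, pixels), "R" (3x3) and "t" (3): a world point X has camera coordinates R X + t. Camera axes: x right, y down, z forward; pixel columns grow to the right and rows downward; lengths in mm; the calibration is good to about 2 mm. A picture is of the moment at which its call begins: read the wrist's pose just before it. calibration takes no time and is no camera call; for the wrist camera it gives the pose at the moment of the call.
- ctrl.finish_job(): hands the job in; it is judged then, once.
The state is a dict: "clock": time; "qpos": joint angles; "qd": joint speeds; "tau": joint torques, N m; "eef_pos": TCP position; "tool_rot": TCP orientation; "force": force on the tool from outside, world axes, zero at the start; "torque": the same for the moment, N m; "width": finger opening in mm; "gripper_force": force on a finger pad.
Only numpy, scipy, OpenCV 4.12 (cv2) and the standard library are available. Lean on these libraries where they do the work, as an engineer would, in place of code of your own. Each camera call takes 0.05 s, during which the arm holds its last target. There are 200 camera calls.

TASK

Put the ramekin and the spirit level in the aluminium setting tray, the ramekin upright and the level lying flat along the tray's long side. Then grip the black foot knob at the end of the tray, press it down so that the sprung foot is fully seated, and turn it until the level's bubble rests between its two lines. Finish while still holding the knob pressed down, so that I can tighten the lock nut, and leave the other things on the worktop where they are.

Things in the scene. Friction and masses are not known exactly. Their poses are not given: they have to be found in the camera images.
- ramekin: round white open ramekin, 71 mm across, 42 mm high, wall about 10 mm thick, inner floor about 10 mm up, 0.16 kg, upright; origin: centre of the underside, z up. Can be pinched over its rim (one finger inside; wall centre about 29 mm from the axis)
- level: aluminium spirit level, a bar 160 mm long (its x axis), 28 mm wide (y), 40 mm high (26 mm body, end blocks and a green vial on top), 0.2 kg, lying flat; origin: centre of the underside, z up. In its middle the vial with a white bubble and two black lines at 10 mm either side of the middle
- bubble (a joint): place of the bubble's middle along the level's own +x, in m; 0 centred, at most 0.016 either way. The bubble runs to the higher end, 0.4 mm for each milliradian of tilt, and takes about 1.5 s to settle. It is 12 mm long; it lies between the lines within 0.004
- tray_floor (a point): middle of the inner floor of the aluminium tray (150 mm along its x, 270 mm along its y inside, with a lip 8 mm high), about 50 mm above the worktop, a few mm more when it is tilted. The tray's hinge runs along x, 150 mm to +y of this point; z is up from the floor. The stand is fixed to the worktop
- knob_top (a point): centre of the top of the black round foot knob, 43 mm in diameter and 32 mm high, on a tab at the tray's -y end, 175 mm from tray_floor and 325 mm from the hinge. It turns about its upright axis with friction of about 0.22 N m and stays at its height in the tray
- lift (a joint): how far the foot's spring holds the tray end up: 0.016 rad (5 mm at the knob) at rest, 0 when the knob is pressed down and the foot is fully seated (counts as seated below 0.004). Pressing the knob down with about 7 to 10 N seats it against a hard stop; let go, it springs up again and the bubble runs 6 mm towards the knob
- garlic: garlic bulb, 60 mm across, 59 mm high, a bystander; origin: centre of the underside
- salt_shaker: salt shaker, 44 mm across, 90 mm high, a bystander; origin: centre of the underside
- knob: the same knob; origin: centre of its underside, 32 mm under knob_top. Turned clockwise seen from above it lengthens the foot and raises its end of the tray, anticlockwise lowers it: 25 milliradian of tray tilt (8 mm at the knob) per radian of turn. It starts 0.6 to 1.5 rad from level, and can turn about 0.8 rad past level before a stop
Things that resemble listed ones, but are neither listed nor needed, are in the scene too. What is shaped like the ramekin but orange or turquoise is not meant.

How it is judged (in metres and radians):
On the way, in this order (a step that is already met when the one before it is completed fails the run):
1. the ramekin and the level stand released in the tray (x of ramekin in the frame of tray_floor between -0.045 and 0.045 m and y of ramekin in the frame of tray_floor between -0.105 and 0.105 m and z of each of ramekin, level in the frame of tray_floor below 0.006 m and angle between each of ramekin, level's own z axis and vertical below 0.15 rad and contact force between the fingers and ramekin below 0.5 N and x of level in the frame of tray_floor between -0.064 and 0.064 m and y of level in the frame of tray_floor between -0.06 and 0.06 m and angle between the x axis of level and the y axis of tray_floor, either way round below 0.25 rad and contact force between the fingers and level below 0.5 N), for 0.2 s.
2. the fingers hold the knob, the foot is seated and the bubble is between the lines (value of joint lift below 0.004 rad and value of joint bubble between -0.004 and 0.004 m and contact force between the fingers and knob above 3 N), for 0.3 s.
At the end, for the whole second after the job is handed in: Ramekin upright (0.15 rad) on the tray floor inside the lip; level flat on it, within 0.25 rad of the tray's long direction; fingers touch none of these but hold the knob with over 3 N; foot seated (lift below 0.004 rad); bubble within 4 mm of the middle (all of step 1 and all of step 2); the arm keeps its last pose, push and grip.
It fails at once if a bystander is moved by more than 30 mm (distance of any of garlic, salt_shaker from where it was at the start of the episode above 0.03 m).
It also fails if it takes over 64 s, if anything falls off the work surface, if the arm or the gripper's body presses on something with over 40 N, if the wrist force passes 120 N, or if a joint passes its speed limit or range.

## Working session

There is one attempt and no reset: what is moved stays moved. The work goes in short steps, Python scripts to look and compute and a tool call to move; the robot and the scene stay as the last step left them, time stands still between calls to the robot, and variables do not carry over. Pictures are saved under pics/ and viewed, at most 10 in all, crops included, and the job is handed in when it is done.

Besides the shell and the picture viewer there is one more tool, called after "Emit:" as a command line: name --argument value ..., lists and objects as JSON in quotes. carry_out: Moves the arm, as the interface text tells. Its arguments: {"type":"object","properties":{"deltas":{"type":"array"}},"required":["deltas"]}

```bash
mkdir -p pics
python3 - <<'E'
from cell import ctrl
import cv2
for n in ("top","side"):
    im=ctrl.get_image(n); cv2.imwrite(f"pics/{n}0.png",cv2.resize(im[:,:,::-1],(784,588),interpolation=cv2.INTER_CUBIC))
    c=ctrl.calibration(n); print(n,c)
print(ctrl.read_state(),ctrl.grip_depth)
E
```

```text
top {'mtx': array([[408.08556025,   0.        , 282.65478669],
       [  0.        , 408.08556025, 207.99243621],
       [  0.        ,   0.        ,   1.        ]]), 'R': array([[ 5.49260508e-04, -9.99888823e-01, -1.49010183e-02],
       [-9.94659834e-01,  9.91610642e-04, -1.03202864e-01],
       [ 1.03206166e-01,  1.48781296e-02, -9.94548706e-01]]), 't': array([ -71.51034873,  476.42822292, 1253.10738392])}
side {'mtx': array([[511.09346034,   0.        , 285.19832696],
       [  0.        , 511.09346034, 201.08183448],
       [  0.        ,   0.        ,   1.        ]]), 'R': array([[-0.99049242,  0.13645949, -0.01742354],
       [ 0.09505704,  0.58734961, -0.80373167],
       [-0.0994431 , -0.79774636, -0.59473676]]), 't': array([ 485.4196919 ,   55.64032948, 1749.97389415])}
{'clock': 0.1, 'qpos': array([ 1.26022722,  0.62924422,  0.03845333,  1.51826624, -0.02699859,
        0.99631689, -0.02001453]), 'qd': array([ 0.00128047, -0.00258227, -0.00010716, -0.00090411,  0.00064037,
       -0.00055991, -0.0004857 ]), 'tau': array([ 2.55490755e-03, -5.64530540e+01,  1.23027887e+00, -1.93973798e+01,
        1.13065308e-02,  5.39062894e-03, -1.86459424e-06]), 'eef_pos': array([ 157.40364364, -630.07215841,  230.48787775]), 'tool_rot': array([-3.13987629e+00,  2.31839307e-05,  2.44748473e-01]), 'force': array([-0.34212423, -0.54461668,  0.70812213]), 'torque': array([0.01310295, 0.02110595, 0.08412579]), 'gripper_force': 0.0, 'width': 85.63455720015232} 18.700000000000003
```

View pics/top0.png

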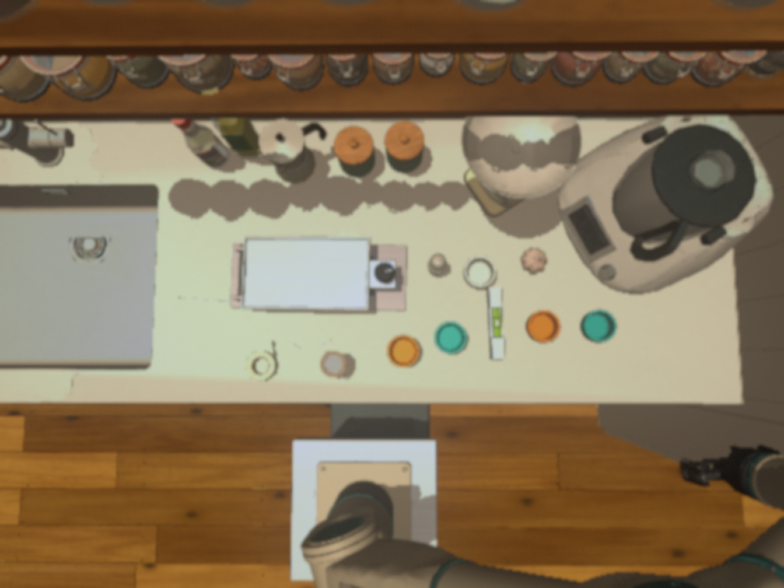

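View pics/side0.png

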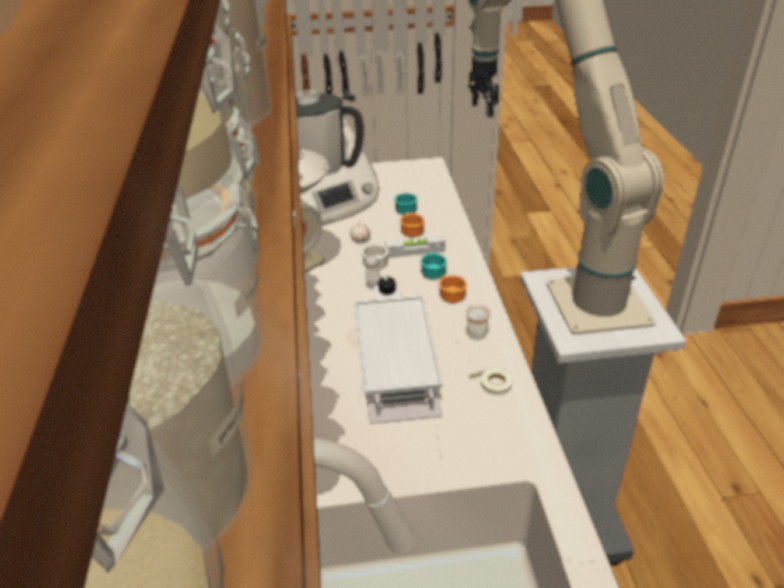

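The top view shows the tray at about (307,273), the knob at (384,272), the ramekin at (480,273) and the level from (495,290) to (497,358). The shaker is at (438,263) and the garlic at (533,260). The side view agrees with this layout.

```bash
cat > h.py <<'E'
import numpy as np, cv2
from cell import ctrl
from scipy.spatial.transform import Rotation as Ro
def ray(c,u,v,z):
    d=c["R"].T@np.linalg.solve(c["mtx"],[u,v,1]); o=-c["R"].T@c["t"]
    return o+d*(z-o[2])/d[2]
def proj(c,P):
    p=c["mtx"]@(c["R"]@np.array(P,float)+c["t"]); return p[:2]/p[2]
def goto(pos,yaw,start=None):
    """total rotation vector (deg) and shift (m) in tool frame from measured pose; tool down"""
    s=ctrl.read_state(); R0=Ro.from_euler("xyz",s["tool_rot"]); R1=Ro.from_euler("xyz",[np.pi,0,yaw])
    print("rot",np.round(np.degrees((R0.inv()*R1).as_rotvec()),2),"shift in target frame mm",np.round(R1.inv().apply(np.array(pos)-s["eef_pos"]),1),"world",np.round(np.array(pos)-s["eef_pos"],1))
E
python3 - <<'E'
from h import *
c=ctrl.calibration("top")
for n,u,v,z in [("ram",480,273,42),("lev1",495,290,40),("lev2",497,358,40),("levc",496.5,323,40),("shaker",438,262,90),("garlic",533,260,40),("knob",384,272,95),("trayTL",245,238,55),("trayTR",369,240,60),("trayBL",245,308,55),("trayBR",369,311,60),("turq",451,337,42),("or",543,326,42),("or2",404,350,42)]:
    print(n,np.round(ray(c,u/1.4,v/1.4,z)))
s=ctrl.read_state(); print(Ro.from_euler("xyz",s["tool_rot"]).as_matrix().round(3))
w=ctrl.calibration("wrist"); print("wristcam in tool", (Ro.from_euler("xyz",s["tool_rot"]).as_matrix().T@(-w["R"].T@w["t"]-s["eef_pos"])).round(), (w["R"]@Ro.from_euler("xyz",s["tool_rot"]).as_matrix()).round(2))
E
```

```text
ram [ 515. -258.   42.]
lev1 [ 477. -291.   40.]
lev2 [ 328. -292.   40.]
levc [ 405. -293.   40.]
shaker [ 532. -163.   90.]
garlic [ 544. -376.   40.]
knob [510. -48.  95.]
trayTL [592. 261.  55.]
trayTR [586. -13.  60.]
trayBL [437. 257.  55.]
trayBR [430. -14.  60.]
turq [ 374. -193.   42.]
or [ 398. -393.   42.]
or2 [346. -90.  42.]
[[ 0.97   0.242 -0.   ]
 [ 0.242 -0.97   0.002]
 [-0.    -0.002 -1.   ]]
wristcam in tool [  83.    0. -145.] [[ 0.    1.   -0.  ]
 [-0.94  0.   -0.33]
 [-0.33  0.    0.94]]
```

Emit:
carry_out --deltas '[7,0,0,0,0,0,-1,-7,0,0,0,0,0,-1,0,0,7,0,0,0,-1,0,0,7,0,0,0,-1,0,0,0,0.035,-0.042,0,-0.3,0,0,0,0.035,-0.042,0,-0.3,0,0,0,0.035,-0.042,0,-0.3,0,0,0,0.035,-0.042,0,-0.3,0,0,0,0.035,-0.042,0,-0.3,0,0,0,0.035,-0.042,0,-0.3,0,0,0,0.035,-0.042,0,-0.3,0,0,0,0.035,-0.042,0,-0.3]'

```text
clock: 1.6
eef_pos: [438.2, -293.0, 231.2]
tool_rot: [-3.141, 0.0, 0.0]
force: [0.8, -1.1, -1.0]
width: 55.7
gripper_force: 0.0
```

Run:
```python
from h import *
s=ctrl.read_state(); print(s["clock"],s["eef_pos"],s["tool_rot"],s["width"],s["qpos"])
c=ctrl.calibration("wrist"); im=ctrl.get_image("wrist"); cv2.imwrite("pics/w1.png",im[:,:,::-1]); np.savez("w1.npz",**c); print(c["mtx"])
```

```text
1.6 [ 438.24376965 -292.95158608  231.15382306] [-3.14147674e+00  2.39928616e-04  4.22694000e-04] 55.692825776128885 [ 0.47282072  0.45419448  0.09093563  1.86088627 -0.05402271  0.82913461
 -0.97927053]
[[292.10921823   0.         279.64622234]
 [  0.         292.10921823 213.52553387]
 [  0.           0.           1.        ]]
```

View pics/w1.png

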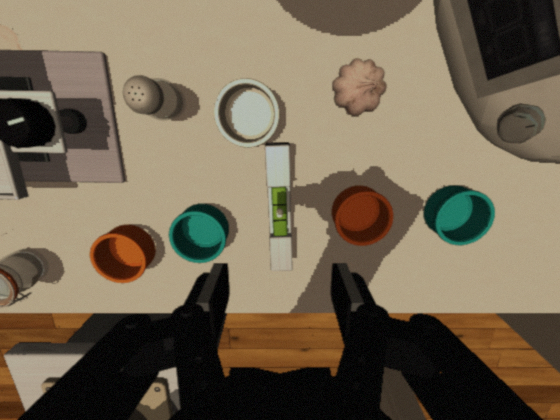

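The wrist view shows the level from (278,145) to (281,270) with its vial at (280,211). The ramekin rim is at (247,112), and the knob top is at (22,122) with a pointer mark.

Run:
```python
from h import *
c=np.load("w1.npz")
for n,u,v,z in [("lev1",278,144,40),("lev2",281.5,270,40),("vial",280,211,38),("ramL",215,112,42),("ramR",279.5,112,42),("ramT",247,79,42),("ramB",247,146,42),("shaker",140,95,90),("garlic",359,87,40),("knob",22,122,95)]:
    print(n,np.round(ray(c,u,v,z)))
```

```text
lev1 [ 487. -292.   40.]
lev2 [ 327. -296.   40.]
vial [ 407. -294.   38.]
ramL [ 521. -224.   42.]
ramR [ 521. -293.   42.]
ramT [ 554. -259.   42.]
ramB [ 485. -257.   42.]
shaker [ 536. -167.   90.]
garlic [ 546. -377.   40.]
knob [512. -57.  95.]
```

Emit:
carry_out --deltas '[0,0,-1.4,-0.031,0.001,0.04,-0.3,0,0,0,0,0,0.055,-0.3,0,0,0,0,0,0.055,-0.3,0,0,0,0,0,0.045,-0.3,0,0,0,0,0,0.03,-0.3,0,0,0,0,0,0,-0.3,0,0,0,0,0,0,1,0,0,0,0,0,0,1,0,0,0,0,0,0,1,0,0,0,0,0,0,1]'

```text
clock: 2.9
eef_pos: [407.2, -295.9, 7.9]
tool_rot: [3.14, -0.002, 0.025]
force: [-0.7, 1.5, 7.6]
width: 27.2
gripper_force: 60.8
```

Emit:
carry_out --deltas '[0,0,0,0,0,-0.03,1,0,0,0,0,0,-0.06,1,0,0,0,0,0,-0.06,1,0,0,-9.7,0,0,0,1,0,0,-9.7,0,0,0,1,0,0,-9.7,0,0,0,1,0,0,-9.7,0,0,0,1,0,0,-9.7,0,0,0,1,0,0,-9.7,0,0,0,1,0,0,-9.7,0,0,0,1,0,0,-9.7,0,0,0,1,0,0,-9.7,0,0,0,1]'

```text
clock: 4.4
eef_pos: [406.1, -295.8, 156.8]
tool_rot: [3.141, 0.001, 1.554]
force: [-0.5, -0.4, -0.9]
width: 27.0
gripper_force: 59.8
```

Emit:
carry_out --deltas '[0,0,0,0.03,0.01,0,1,0,0,0,0.05,0.016,0,1,0,0,0,0.05,0.016,0,1,0,0,0,0.05,0.016,0,1,0,0,0,0.05,0.016,0,1,0,0,0,0.05,0.016,0,1,0,0,0,0.05,0.016,0,1,0,0,0,0.05,0.016,0,1,0,0,0,0.03,0.01,0,1,0,0,0,0,0,0,1,0,0,0,0,0,0,1]'

```text
clock: 5.78
eef_pos: [547.0, 110.3, 156.4]
tool_rot: [-3.141, 0.002, 1.548]
force: [-0.1, -0.2, -2.7]
width: 26.3
gripper_force: 59.9
```

Run:
```python
from h import *
s=ctrl.read_state(); print(s["clock"],s["eef_pos"],s["tool_rot"],s["width"],s["qpos"])
c=ctrl.calibration("wrist"); im=ctrl.get_image("wrist"); cv2.imwrite("pics/w2.png",im[:,:,::-1]); np.savez("w2.npz",**c)
```

```text
5.775 [546.98247935 110.26684029 156.39564063] [-3.14109145e+00  1.52574001e-03  1.54802675e+00] 26.312453818218366 [-0.04071263  0.61015521 -0.31985224  1.84627459  0.27570439  0.72944472
 -0.53660589]
```

View pics/w2.png

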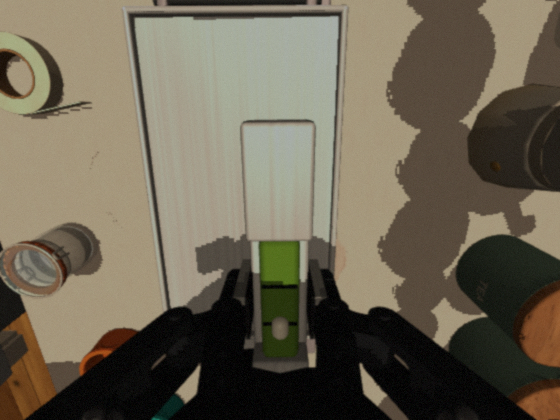

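The wrist view shows the tray beneath the held level, with the far lip at row 12 between columns 128 and 344. The left lip runs down to (166,300).

Run:
```python
from h import *
c=np.load("w2.npz")
for n,u,v,z in [("TLout",124,12,60),("TRout",346,9,60),("TLin",135,16,58),("TRin",338,15,58),("L300in",170,300,58),("R200in",333,200,58),("levend",279,122,180)]:
    print(n,np.round(ray(c,u,v,z)))
```

```text
TLout [439. 263.  60.]
TRout [595. 262.  60.]
TLin [445. 261.  58.]
TRin [590. 259.  58.]
L300in [436.  22.  58.]
R200in [592. 121.  58.]
levend [547. 191. 180.]
```

Emit:
carry_out --deltas '[0,0,0,0,0,0.04,1,0,0,0,0,0,0.04,1,0,0,0,0,0,0.012,1,0,0,0,0,0,0.002,1,0,0,0,0,0,0,1]'

```text
clock: 6.45
eef_pos: [546.1, 109.4, 64.1]
tool_rot: [-3.139, 0.003, 1.547]
force: [-5.5, -1.7, 12.3]
width: 26.5
gripper_force: 61.8
```

Emit:
carry_out --deltas '[0,0,0,0,0,0,-0.2,0,0,0,0,0,0,-0.2,0,0,0,0,0,0,-0.2,0,0,0,0,0,-0.03,-0.2,0,0,0,0,0,-0.06,-0.2,0,0,0,0,0,-0.03,-0.2]'

```text
clock: 7.2
eef_pos: [548.8, 111.9, 185.2]
tool_rot: [3.138, -0.001, 1.549]
force: [0.2, -0.4, -0.2]
width: 51.2
gripper_force: 0.0
```

Run:
```python
from h import *
s=ctrl.read_state(); print(s["clock"],s["width"]); goto([520,-287,150],0); goto([520,-287,15],0)
```

```text
7.2 51.2144390545555
rot [ 0.11 -0.22 88.72] shift in target frame mm [-28.8 398.9  35.2] world [ -28.8 -398.9  -35.2]
rot [ 0.11 -0.22 88.72] shift in target frame mm [-28.8 398.9 170.2] world [ -28.8 -398.9 -170.2]
```

Emit:
carry_out --deltas '[0,0,0,-0.029,-0.002,0,0.18,0,0,0,-0.055,-0.003,0,0.18,0,0,0,-0.055,-0.003,0,0.18,0,0,0,-0.055,-0.003,0,0.18,0,0,0,-0.06,-0.003,0,0.18,0,0,0,-0.055,-0.003,0,0.18,0,0,0,-0.055,-0.002,0,0.18,0,0,0,-0.035,-0.001,0,0.18]'

```text
clock: 8.2
eef_pos: [517.6, -290.7, 182.2]
tool_rot: [-3.141, 0.001, 1.545]
force: [0.3, 0.0, -0.0]
width: 35.0
gripper_force: 0.0
```

Emit:
carry_out --deltas '[0,0,9.8,0,0,0,0.18,0,0,9.9,0,0,0,0.18,0,0,9.9,0,0,0,0.18,0,0,9.9,0,0,0,0.18,0,0,9.9,0,0,0,0.18,0,0,9.9,0,0,0,0.18,0,0,9.8,0,0,0,0.18,0,0,9.8,0,0,0,0.18,0,0,9.8,0,0,0,0.18,0,0,0,0,0,0,0.18,0,0,0,0,0,0,0.18]'

```text
clock: 9.57
eef_pos: [518.7, -286.9, 182.3]
tool_rot: [-3.141, 0.0, 0.003]
force: [-0.8, 0.2, -0.7]
width: 34.9
gripper_force: 0.0
```

Run:
```python
from h import *
s=ctrl.read_state(); print(s["clock"],s["width"]); goto([520,-287,18],0)
c=ctrl.calibration("wrist"); im=ctrl.get_image("wrist"); np.savez("w3.npz",**c); cv2.imwrite("pics/w3.png",im[:,:,::-1])
```

```text
9.575 34.8763346667047
rot [-0.01  0.    0.2 ] shift in target frame mm [1.300e+00 1.000e-01 1.643e+02] world [ 1.300e+00 -1.000e-01 -1.643e+02]
```

View pics/w3.png

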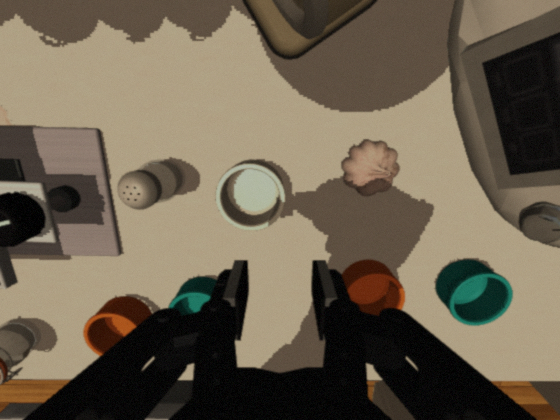

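The ramekin rim is clear at about (250.5,196), 71 px across.

Run:
```python
from h import *
c=np.load("w3.npz")
for u,v in [(250.5,196),(215,196),(286,196),(250.5,161),(250.5,231)]: print(np.round(ray(c,u,v,42),1))
```

```text
[ 521.3 -258.1   42. ]
[ 521.1 -222.2   42. ]
[ 521.5 -294.    42. ]
[ 556.6 -259.1   42. ]
[ 483. -257.   42.]
```

Emit:
carry_out --deltas '[0,0,0,0.0015,0,0.05,0.18,0,0,0,0,0,0.055,0.18,0,0,0,0,0,0.035,0.18,0,0,0,0,0,0.024,0.18,0,0,0,0,0,0,0.18,0,0,0,0,0,0,1,0,0,0,0,0,0,1,0,0,0,0,0,0,1,0,0,0,0,0,0,1]'

```text
clock: 10.75
eef_pos: [521.2, -287.7, 19.8]
tool_rot: [3.14, -0.002, 0.0]
force: [-0.6, -0.2, 6.2]
width: 6.6
gripper_force: 57.0
```

Emit:
carry_out --deltas '[0,0,0,0,0,-0.03,1,0,0,0,0,0,-0.06,1,0,0,0,0,0,-0.06,1,0,0,0,-0.004,-0.03,0,1,0,0,0,-0.004,-0.055,0,1,0,0,0,-0.004,-0.055,0,1,0,0,0,-0.004,-0.055,0,1,0,0,0,-0.004,-0.055,0,1,0,0,0,-0.004,-0.055,0,1,0,0,0,-0.004,-0.055,0,1,0,0,0,-0.004,-0.055,0,1,0,0,0,-0.004,-0.018,0,1]'

```text
clock: 12.25
eef_pos: [483.1, 150.6, 168.4]
tool_rot: [-3.14, -0.0, 0.007]
force: [0.3, -1.2, -0.7]
width: 6.6
gripper_force: 59.6
```

Run:
```python
from h import *
s=ctrl.read_state(); print(s["clock"],s["width"],s["eef_pos"],s["qpos"])
c=ctrl.calibration("wrist"); im=ctrl.get_image("wrist"); np.savez("w4.npz",**c); cv2.imwrite("pics/w4.png",im[:,:,::-1])
```

```text
12.25 6.562928146789076 [483.07482011 150.57889314 168.3725975 ] [-0.4371341   0.51663589  0.11667364  1.98346625 -0.09865213  0.64598933
 -1.82068173]
```

View pics/w4.png

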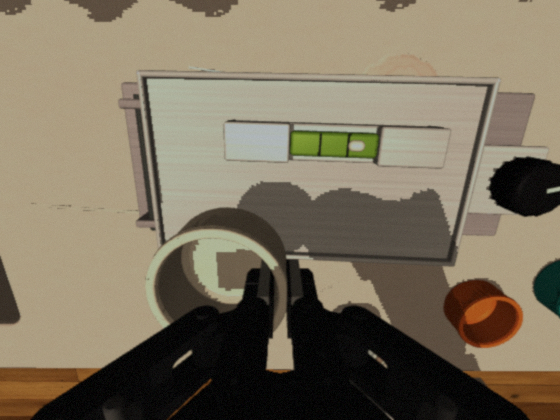

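The wrist view shows the level in the tray from column 225 to 447. Its lines are at 320 and 348 and the bubble is at 357, so the bubble is against its end stop towards the knob. The ramekin hangs upright at about (217,285). Tray corners are about (146,78), (494,82), (456,258) and (158,243).

Run:
```python
from h import *
c=np.load("w4.npz")
for n,u,v,z in [("TL",146,77,58),("TR",494,82,62),("BR",456,258,62),("BL",158,244,58),("lev1",225,141,95),("lev2",447,148,97),("bub",357,146,94),("ramL",146,285,186),("ramR",288,285,186),("knob",530,187,92)]:
    print(n,np.round(ray(c,u,v,z)))
s=ctrl.read_state();print(s["eef_pos"])
```

```text
TL [592. 257.  58.]
TR [590. -18.  62.]
BR [435. -20.  62.]
BL [445. 267.  58.]
lev1 [546. 190.  95.]
lev2 [542.  29.  97.]
bub [543.  94.  94.]
ramL [483. 217. 186.]
ramR [484. 146. 186.]
knob [513. -44.  92.]
[482.44347055 151.70017132 168.26042124]
```

Emit:
carry_out --deltas '[0,0,0,0.003,0,0.04,1,0,0,0,0,0,0.04,1,0,0,0,0,0,0.011,1,0,0,0,0,0,0.003,1,0,0,0,0,0,0,1]'

```text
clock: 12.92
eef_pos: [485.4, 144.4, 75.8]
tool_rot: [3.14, 0.003, -0.001]
force: [-5.6, -2.1, 8.1]
width: 6.5
gripper_force: 60.9
```

Emit:
carry_out --deltas '[0,0,0,0,0,0,0.3,0,0,0,0,0,0,0.3,0,0,0,0,0,0,0.3,0,0,0,0,0,-0.03,0.3,0,0,0,0,0,-0.06,-0.2,0,0,0,0,0,-0.06,-0.8,0,0,0,0,0,0,-0.8]'

```text
clock: 13.8
eef_pos: [490.1, 146.9, 228.9]
tool_rot: [-3.138, -0.01, 0.0]
force: [0.8, 0.5, -1.4]
width: 77.2
gripper_force: 0.0
```

Run:
```python
from h import *
s=ctrl.read_state(); print(s["clock"],s["width"],s["eef_pos"],s["qpos"])
c=ctrl.calibration("wrist"); im=ctrl.get_image("wrist"); np.savez("w5.npz",**c); cv2.imwrite("pics/w5.png",im[:,:,::-1])
t=ctrl.calibration("top"); im=ctrl.get_image("top")
u,v=proj(t,[545,110,90]).astype(int); print(u,v)
cr=cv2.resize(im[v-40:v+20,u-45:u+65,::-1],None,fx=5,fy=5,interpolation=cv2.INTER_CUBIC)
cv2.imwrite("pics/t5.png",cr)
canvas=np.zeros((600,560,3),np.uint8); canvas[:300,:550]=cr; w=cv2.imread("pics/w5.png"); canvas[300:]=w[:300]; cv2.imwrite("pics/c5.png",canvas)
```

```text
13.8 77.19727356488842 [490.13229809 146.85375581 228.91140835] [-0.4470742   0.43272897  0.14281369  1.91341018 -0.08441911  0.79087333
 -1.82883196]
221 182
```

View pics/c5.png

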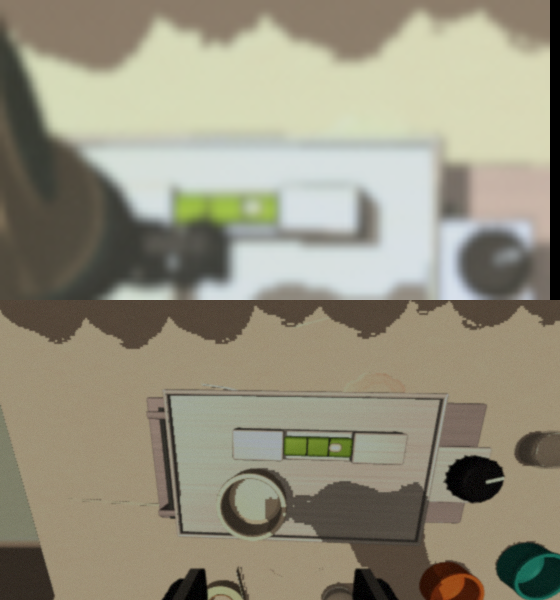

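The ramekin stands in the tray and the level lies flat. The bubble is still at its stop on the knob side, so the knob end is too high. The knob centre is at (474,179) in the wrist image and (496,263) in the top crop.

Run:
```python
from h import *
c=np.load("w5.npz"); t=ctrl.calibration("top")
for z in (75,85,90,95,100,105):
    print(z,ray(c,474,178.5,z).round(1),ray(t,275.2,194.4,z).round(1))
print("ram",ray(c,252,205,95).round(1))
s=ctrl.read_state(); goto([514,-50,120],np.pi/2)
```

```text
75 [509.8 -54.9  75. ] [512.4 -49.9  75. ]
85 [511.9 -48.2  85. ] [511.  -50.2  85. ]
90 [512.9 -44.9  90. ] [510.3 -50.4  90. ]
95 [513.9 -41.5  95. ] [509.6 -50.5  95. ]
100 [515.  -38.2 100. ] [508.9 -50.7 100. ]
105 [516.  -34.8 105. ] [508.2 -50.9 105. ]
ram [486.6 174.2  95. ]
rot [ 2.000e-02 -7.000e-02 -8.997e+01] shift in target frame mm [-196.1   27.   104.8] world [  27.  -196.1 -104.8]
```

Emit:
carry_out --deltas '[0,0,0,0.005,0.04,0,-0.6,0,0,0,0.006,0.055,0,-0.6,0,0,0,0.006,0.055,0,-0.6,0,0,0,0.005,0.047,0.01,-0.6,0,0,-10.3,0,0,0.01,-0.6,0,0,-10.3,0,0,0.01,-0.6,0,0,-10.3,0,0,0.01,-0.6,0,0,-10.3,0,0,0,-0.6,0,0,-10.3,0,0,0,-0.6,0,0,0,0,0,0,-0.6,0,0,0,0,0,0,-0.6]'

```text
clock: 15.28
eef_pos: [508.4, -51.0, 183.4]
tool_rot: [-3.14, 0.001, 0.896]
force: [0.4, -0.0, -0.3]
width: 68.3
gripper_force: 0.0
```

Run:
```python
from h import *
s=ctrl.read_state(); print(s["clock"],s["width"],s["eef_pos"],s["tool_rot"],s["qpos"])
c=ctrl.calibration("wrist"); im=ctrl.get_image("wrist"); np.savez("w6.npz",**c); cv2.imwrite("pics/w6.png",im[:,:,::-1])
```

```text
15.275 68.34353497172002 [508.35124175 -51.03577191 183.38038058] [-3.13982109e+00  1.05304436e-03  8.96182136e-01] [ 0.12032182  0.49910629 -0.10804692  1.9494302   0.07992748  0.69913521
 -0.71058014]
```

View pics/w6.png

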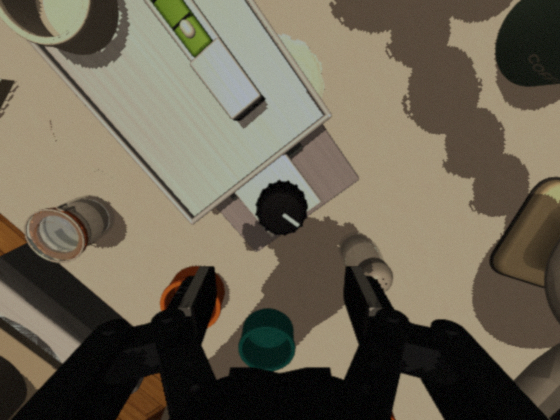

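The knob top is at about (282,207) and its pointer points down-right. The level's vial is partly in view at (187,25).

Run:
```python
from h import *
c=np.load("w6.npz")
for z in (80,85,90): print(z,ray(c,282,206.5,z).round(1))
p=ray(c,282,206.5,85); s=ctrl.read_state()
goto([p[0],p[1],62],s["tool_rot"][2])
```

```text
80 [511.3 -49.   80. ]
85 [512.3 -47.7  85. ]
90 [513.3 -46.5  90. ]
rot [-0.07  0.05 -0.  ] shift in target frame mm [  4.9   0.8 121.7] world [   3.7    3.3 -121.7]
```

Emit:
carry_out --deltas '[0,0,0,0.004,0.001,0.05,-0.6,0,0,0,0,0,0.04,-0.6,0,0,0,0,0,0.025,-0.6,0,0,0,0,0,0.011,-0.6,0,0,0,0,0,0,-0.6,0,0,0,0,0,0,-0.6]'

```text
clock: 16.08
eef_pos: [511.9, -48.5, 59.3]
tool_rot: [-3.141, 0.0, 0.899]
force: [-1.3, 0.5, 1.9]
width: 68.1
gripper_force: 0.9
```

Emit:
carry_out --deltas '[0,0,0,0,0,0.002,-0.6,0,0,0,0,0,0,1,0,0,0,0,0,0,1,0,0,0,0,0,0,1,0,0,0,0,0,0,1]'

```text
clock: 16.7
eef_pos: [513.6, -48.0, 58.3]
tool_rot: [3.139, -0.002, 0.9]
force: [-3.7, 1.8, 14.3]
width: 41.9
gripper_force: 61.7
```

Emit:
carry_out --deltas '[0,0,0,0,0,0.002,1,0,0,0,0,0,0.002,1,0,0,0,0,0,0,1,0,0,0,0,0,0,1]'

```text
clock: 17.2
eef_pos: [513.9, -48.1, 56.7]
tool_rot: [3.138, -0.003, 0.9]
force: [-8.2, 1.7, 38.4]
width: 41.8
gripper_force: 66.2
```

```bash
cat > bub.py <<'E'
from h import *
import sys
s=ctrl.read_state(); print(s["clock"],s["eef_pos"].round(1),s["force"].round(1),s["tool_rot"].round(3),s["qpos"].round(2))
t=ctrl.calibration("top"); im=ctrl.get_image("top")
u,v=proj(t,[545,110,90]).astype(int)
cr=im[v-15:v+15,u-45:u+45].astype(float)
g=(cr[:,:,1]-cr[:,:,2])  # green vial
m=g>60
ys,xs=np.nonzero(m); print("green cols",xs.min(),xs.max(),"rows",ys.min(),ys.max())
y0,y1=ys.min(),ys.max(); x0,x1=xs.min(),xs.max()
print("mid",(x0+x1)/2); print("blue",cr[y0:y1+1,x0-1:x1+2,2].mean(0).astype(int)); print("green",cr[y0:y1+1,x0-1:x1+2,1].mean(0).astype(int))
E
python3 bub.py
```

```text
17.2 [513.9 -48.1  56.7] [-8.2  1.7 38.4] [ 3.138e+00 -3.000e-03  9.000e-01] [ 0.09  0.71 -0.07  2.03  0.12  0.4  -0.75]
green cols 36 55 rows 14 18
mid 45.5
blue [135  93  83  83  83  83  82  82  83  83  84  89 108 131 139 130 109  92
  87  89 111 159]
green [173 170 179 182 182 180 171 159 168 179 183 183 181 178 176 178 179 182
 183 182 177 185]
```

Emit:
carry_out --deltas '[0,0,0,0,0,-0.0015,1,0,0,-9,0,0,0.0012,1,0,0,-9,0,0,0.0012,1,0,0,-9,0,0,0.0012,1]'

```text
clock: 17.75
eef_pos: [513.4, -48.3, 53.5]
tool_rot: [3.138, 0.0, 1.376]
force: [-6.3, 0.0, 28.7]
width: 41.8
gripper_force: 59.4
```

Emit:
carry_out --deltas '[0,0,-9,0,0,0.001,1,0,0,-9,0,0,0.001,1,0,0,-9,0,0,0.001,1,0,0,0,0,0,0,1,0,0,0,0,0,0,1,0,0,0,0,0,0,1,0,0,0,0,0,0,1,0,0,0,0,0,0,1,0,0,0,0,0,0,1,0,0,0,0,0,0,1,0,0,0,0,0,0,1]'

```text
clock: 19.12
eef_pos: [513.2, -48.8, 49.9]
tool_rot: [3.139, 0.003, 1.843]
force: [-4.8, -0.5, 22.7]
width: 42.0
gripper_force: 61.7
```

```bash
python3 bub.py
```

```text
19.125 [513.2 -48.8  49.9] [-4.8 -0.5 22.7] [3.139e+00 3.000e-03 1.843e+00] [ 0.23  0.74 -0.29  2.03  0.49  0.44 -0.16]
green cols 36 55 rows 14 18
mid 45.5
blue [153 105  90  89  89  89  89  88  90 104 129 146 144 123 104  98  96  96
  97  97 105 145]
green [170 167 179 183 184 182 174 162 164 175 182 185 182 167 160 172 183 186
 185 184 178 177]
```

Emit:
carry_out --deltas '[0,0,-5,0,0,0.0007,1,0,0,-5,0,0,0.0007,1,0,0,0,0,0,0,1,0,0,0,0,0,0,1,0,0,0,0,0,0,1,0,0,0,0,0,0,1,0,0,0,0,0,0,1,0,0,0,0,0,0,1,0,0,0,0,0,0,1,0,0,0,0,0,0,1,0,0,0,0,0,0,1,0,0,0,0,0,0,1]'

```text
clock: 20.68
eef_pos: [513.3, -49.1, 48.4]
tool_rot: [3.14, 0.003, 2.016]
force: [-4.8, -0.6, 21.9]
width: 41.5
gripper_force: 61.8
```

Emit:
carry_out --deltas '[0,0,0,0,0,0,1,0,0,0,0,0,0,1,0,0,0,0,0,0,1,0,0,0,0,0,0,1,0,0,0,0,0,0,1,0,0,0,0,0,0,1]'

```text
clock: 21.42
eef_pos: [513.3, -49.0, 48.4]
tool_rot: [3.14, 0.003, 2.016]
force: [-4.8, 0.0, 22.7]
width: 41.7
gripper_force: 61.8
```

```bash
python3 bub.py
python3 - <<'E'
from h import *
a=ctrl.get_image("top")[130:300,160:400,::-1]; b=ctrl.get_image("side")[150:310,200:400,::-1]
o=np.zeros((600,720,3),np.uint8); a=cv2.resize(a,None,fx=2,fy=2,interpolation=2); o[:340,:480]=a; b=cv2.resize(b,None,fx=1.6,fy=1.6,interpolation=2); o[340:596,:320]=b
t=ctrl.calibration("top"); u,v=proj(t,[545,110,90]).astype(int); z=cv2.resize(ctrl.get_image("top")[v-14:v+14,u-22:u+22,::-1],None,fx=9,fy=9,interpolation=2); o[344:344+z.shape[0],322:322+z.shape[1]]=z[:,:396]
cv2.imwrite("pics/f.png",o)
E
```

```text
21.425 [513.3 -49.   48.4] [-4.8  0.  22.7] [3.140e+00 3.000e-03 2.016e+00] [ 0.26  0.75 -0.34  2.03  0.55  0.45 -0.04]
green cols 36 55 rows 14 19
mid 45.5
blue [156 110  94  93  93  94  93  93  97 114 137 144 134 116 103 100 100 100
  98  96 101 140]
green [171 164 175 180 181 180 174 162 158 170 180 184 184 174 164 171 180 182
 182 180 175 176]
```

View pics/f.png

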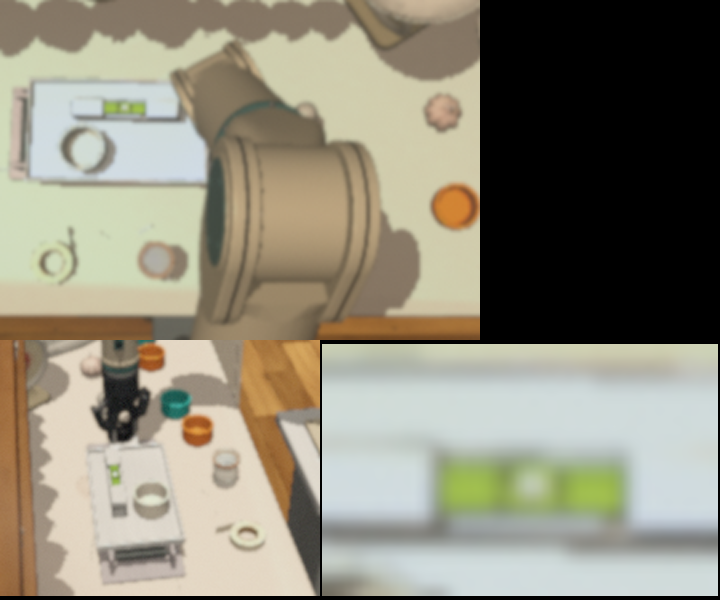

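The bubble sits between its lines, less than about 1 mm off centre. The knob is held down at 22 N, so the foot is seated. The ramekin and level are in the tray, released.

```bash
python3 -c "
from cell import ctrl
print(ctrl.finish_job())"
```

```text
the job is handed in; nothing more can be done
None
```

I've handed in the job: the ramekin and level are in the tray, and the arm is still gripping the knob and pressing it down with about 22 N. The bubble is within about 1 mm of centre, read from the top camera, and the hand-in gave no verdict.

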